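Gauge an inclined bore and present the gauge for reading

TASK

First turn the round stage by its black peg until its red line meets the white mark on the grey base. Then take the green-handled gauge from its blue rest, push its rod into the brass sleeve until the collar stops against the mouth, draw it out again, and hold its tip in the middle of the green light beam of the cream reader, the rod level and pointing straight in from the front. Finish still holding it there, steady, clear of everything else; leave the stage on its mark and the ring gauge, the spare sleeve and the wooden case where they are.

Things in the scene. Friction and masses are not known exactly. Their poses are not given: they have to be found in the camera images.
- stage_base: Grey round fixed base of the rotary stage, 190 mm across, 22 mm high, standing on the bench. Origin: centre of its underside; z up, on the stage's turning axis; its x axis points to its white mark.
- white_mark (a point): Inner end of the white radial mark (15 x 5 mm) on the top of the base's rim, 81 mm from the turning axis, 22 mm above the bench.
- stage (a joint): Turn of the aluminium disc (156 mm across, top 34 mm above the bench) about stage_base's z, rad, counter-clockwise from above; 0: red line at the white mark; range -0.4 to 1.6; starts at 0.5 to 1.2. Friction of 0.12 N m keeps it where it is left. It carries the black peg, the red line and the brass sleeve.
- red_line (a point): Outer end of the radial red line (24 x 5 mm) on top of the disc, 77 mm from the axis, beneath and outside the sleeve's mouth. It turns with the disc.
- peg (a point): Point on the axis of the disc's upright black round peg, 14 mm in diameter, 17 mm below its top and 62 mm above the bench, 62 mm from the turning axis, across from the red line. Grip it from above, fingers closing tangentially, and lead it round in an arc. Axes: the disc's, x from the turning axis to the red line, z up.
- sleeve_mouth (a point): Mouth of the brass tube fixed on the disc, centred over the turning axis: 36 mm across, bore 16 mm, 80 mm long, open at both ends, inclined 25 degrees, its mouth high and on the red line's side. This point: centre of the mouth (99 mm above the bench, 36 mm out from the turning axis); z axis along the bore, outward and up out of the mouth.
- gauge: Loose gauge, 0.14-0.27 kg: green handle 16 x 16 x 90 mm, dark collar 28 mm across, 6 mm thick, steel rod 12 mm across, 65 mm long, last 7 mm tapered to 6 mm. Origin: on the axis at the collar's rod-side face; x axis to the tip; handle x = -6 to -96 mm; mass centre near -28 mm. Lies level, axis 55 mm above the bench. Grip from above at x = -45 mm, closing along y; free below down to 8 mm.
- gauge_tip (a point): End of the gauge's rod, on its axis, 65 mm from the gauge's origin; axes as the gauge's.
- rest: Blue fixed rest: a plate 150 x 60 x 8 mm with two saddle posts 12 mm thick, at its x = -40 mm (under the handle's rear) and x = 75 mm (under the rod); their cheeks reach 57 mm above the bench, so the gauge lifts straight up. Origin: underside, below the place to grip the handle; x axis in the direction of the gauge's tip.
- reader: Cream fixed optical reader, U-shaped: base 75 x 190 x 30 mm and two towers 55 (x) x 45 (y) mm, 185 mm high, with facing round windows; the free gap between the towers is 90 mm wide. Origin: centre of its underside; x axis from its open front side (towards the robot) through the gap to the back; y from tower to tower, along the beam; z up.
- beam_centre (a point): Middle of the green light beam, halfway between the two windows, 150 mm above the bench, straight above the reader's origin. The beam is light only and can be entered. The gauge's tip goes here, its rod along the reader's x.
- ring_gauge: Loose steel ring 64 mm across, 20 mm high, bystander. Origin: centre of its underside.
- spare_sleeve: Loose brass flanged sleeve 44 mm across, 55 mm high, standing, bystander. Origin: centre of its underside.
- block_case: Loose closed wooden case 60 x 90 x 30 mm, bystander. Origin: centre of its underside.
Not all that is in view belongs to the job. Of the things like the gauge, leave any that is orange, pink or purple; of the rest the smaller one is meant.

How it is judged:
By the outcome, as a careful person would: the job done as asked, in the order asked, and still so for the second after the job is handed in, while the arm keeps its last pose, push and grip.
It also fails if it takes over 66 s, if anything falls off the work surface, if the arm or the gripper's body presses on something with over 40 N, if the wrist force passes 120 N, or if a joint passes its speed limit or range.

ROBOT

A 6-joint arm with a two-finger parallel gripper is mounted at the origin on the work surface. World frame = base frame: x ahead of the robot, y to its left, z up, the work surface at z = 0. Lengths are in m, angles in rad, forces in N, time in s.
With the tool pointing down it reaches from about 0.325 to 0.75 m from the base axis. Payload 7.6 kg.
Tool frame: the origin (TCP) lies midway between the tips of the shut fingers; the grasp point (between the pads) lies 19 mm behind it; z points along the fingers, y is the line along which they close (so a half turn about z gives the same grasp; the last joint's range is limited). The gripper opens to 85 mm and grips with 20 to 120 N. Pads are 22 mm wide; open, the fingers measure 114 mm over their backs; the gripper's body (76 mm by 85 mm) begins 54 mm behind the grasp point. The pads swing forward as they close: fully open they stand 13 mm farther back than shut.
Start: joints at [-1.321, 0.052, 1.401, -0, 1.689, -0.07], TCP at [0.165, -0.498, 0.231] pointing down, gripper open.
Joint ranges: [-2.9, 2.9], [-0.91, 2.17], [0.12, 2.37], [-1.06, 4.2], [0.26, 2.73], [-2.93, 2.93]. Speed limits (rad/s): [2.57, 2.57, 3.01, 3.14, 3.14, 3.14].

INTERFACE

Orientations are given as [roll, pitch, yaw] about the fixed x, y, z axes, in that order (R = Rz(yaw) Ry(pitch) Rx(roll)).
In Python, from station import state, cams, job gives the robot as it stands.
- The arm moves only by the shell command python3 -m creep 'ROWS' [OPENING] [FORCE]. ROWS is JSON, a list that holds one entry, the list of rows, each a list of 4 numbers: the shift along the tool's x, y, z in mm, then the turn about the tool's z in rad. A call has 1 to 20 rows; each row shifts and turns the commanded pose from where the row before left it, along the tool's axes as they then stand; what a row does not reach is not made up. A row lasts 1/8 s, in which the tool goes at most 62.5 mm and 10.7 degrees, less where a joint would pass 70% of its speed; a pose out of reach is approached as far as the arm can. A call with a gripper value outside its range is refused whole. OPENING is the closure, from 0 (fully open) to 1 (shut), set as the call begins (- or left out, the last holds). The fingers move at their own pace and stop on an object; FORCE is the grip in N (left out, the last holds). Time passes only in rows, so rows that do not move let the fingers close. It gives the time, the measured TCP pose, the force, the opening and the grip force at its end, in the units of the state.
- state(): the state, without advancing time (a new reading comes with each control period).
- cams.snapshot(name): name is "side" or "top"; returns a dict with "img" (400x640x3 uint8, red, green, blue), "z_map" (400x640 float32, m along the optical axis (not along the pixel's ray), 0 where there is no reading), "fx", "fy", "cx", "cy" (pixels), "dist" ([k1, k2, p1, p2, k3] as OpenCV has them; the pictures are not rectified), "world_from_camera" (4x4, takes a point from camera to world coordinates). Camera axes: x right, y down, z forward; pixel columns grow to the right and rows downward; lengths in m; the calibration is good to about 2 mm. A picture is of the moment at which its call begins.
- job.sign_off(): hands the job in; it is judged then, once.
The state is a dict: "clock": time; "joints": joint angles; "joint_vel": joint speeds; "joint_torque": joint torques, N m; "position": TCP position; "ee_rot": TCP orientation; "wrist_force": force on the tool from outside, world axes, zero at the start; "wrist_torque": the same for the moment, N m; "grip_width": finger opening in m; "gripper_force": force on a finger pad.
Only numpy, scipy, OpenCV 4.12 (cv2) and the standard library are available. Lean on these libraries where they do the work, as an engineer would, in place of code of your own. Each camera call takes 0.05 s, during which the arm holds its last target. There are 200 camera calls.

## Working session

There is one attempt and no reset: what is moved stays moved. The work goes in short steps, Python scripts to look and compute and a shell command to move; the robot and the scene stay as the last step left them, time stands still between calls to the robot, and variables do not carry over. Pictures are saved under pics/ and viewed, at most 10 in all, crops included, and the job is handed in when it is done.

```bash
ls; mkdir -p pics; python3 - <<'E'
from station import state,cams
import cv2,pickle
print(state())
for n in("side","top"):
    s=cams.snapshot(n); pickle.dump(s,open(n+'.pkl','wb'))
    cv2.imwrite(f'pics/{n}0.png',s['img'][...,::-1]); print(n,s['fx'],s['fy'],s['cx'],s['cy'],s['dist'],s['world_from_camera'])
E
```

```text
pics
{'clock': 0.0, 'joints': array([-1.32129087e+00,  5.28595680e-02,  1.40174993e+00,  2.05963560e-05,
        1.68859801e+00, -7.02870601e-02]), 'joint_vel': array([-0.00104377, -0.00020946,  0.0003491 ,  0.00071613, -0.00133691,
        0.00058271]), 'joint_torque': array([-9.33859483e-04, -3.81661928e+01, -3.60183871e+01, -7.87170939e-05,
        6.21144034e-03, -9.07865569e-06]), 'position': array([ 0.16500174, -0.49807346,  0.23044777]), 'ee_rot': array([-3.13998323e+00, -1.33816691e-04,  3.19794814e-01]), 'wrist_force': array([-0.06290069, -0.01837298,  0.20038419]), 'wrist_torque': array([0.06566953, 0.0063156 , 0.03889567]), 'gripper_force': 0.0, 'grip_width': 0.08589894501816019}
side 405.2690597187554 405.2690597187554 314.26107949381526 197.9210879914197 [-0.07752242  0.          0.          0.          0.        ] [[ 0.96058505 -0.19948782  0.19360003  0.30369045]
 [-0.27773594 -0.659163    0.69883252 -0.82912401]
 [-0.0117946  -0.72505776 -0.68858706  0.86930013]
 [ 0.          0.          0.          1.        ]]
top 405.84962064334695 405.84962064334695 321.01974730036596 195.81166277652866 [-0.04883141  0.          0.          0.          0.        ] [[-0.01211294 -0.9833683   0.18121828  0.28871023]
 [-0.9996945   0.00800465 -0.02338465 -0.05179732]
 [ 0.02154513 -0.18144617 -0.98316484  1.23941749]
 [ 0.          0.          0.          1.        ]]
```

View pics/side0.png

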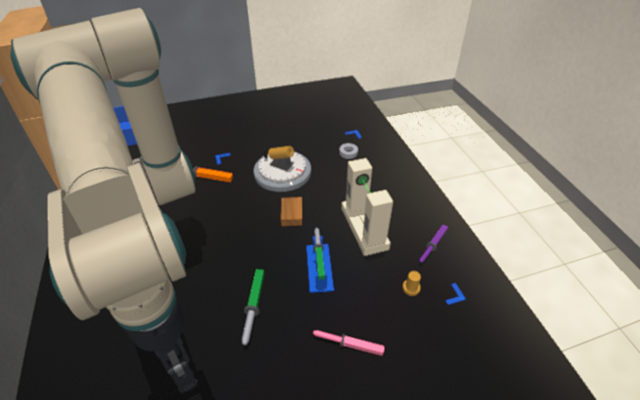

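View pics/top0.png

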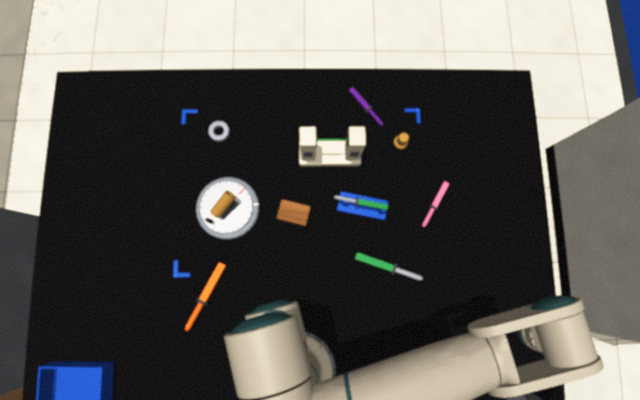

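The side view shows the stage at about (282,168), the reader at (368,205), the gauge on its blue rest at (318,260) and the case at (291,211). In the top view the same things are at (227,208), (332,148), (362,203) and (293,212). The gauge's tip points left there, towards +y. I'll enlarge the key areas next.

```bash
cat > h.py <<'E'
import numpy as np,cv2,pickle
def load(n): return pickle.load(open(n+'.pkl','rb'))
def ray(s,uv):
    K=np.array([[s['fx'],0,s['cx']],[0,s['fy'],s['cy']],[0,0,1]])
    p=cv2.undistortPoints(np.array(uv,float).reshape(-1,1,2),K,np.array(s['dist'],float)).reshape(-1,2)
    T=np.array(s['world_from_camera']); d=np.c_[p,np.ones(len(p))]@T[:3,:3].T
    return T[:3,3],d
def plane(s,uv,z):
    o,d=ray(s,uv); return o+d*((z-o[2])/d[:,2])[:,None]
def proj(s,P):
    K=np.array([[s['fx'],0,s['cx']],[0,s['fy'],s['cy']],[0,0,1]])
    T=np.linalg.inv(s['world_from_camera']); return cv2.projectPoints(np.array(P,float).reshape(-1,3),cv2.Rodrigues(T[:3,:3])[0],T[:3,3],K,np.array(s['dist'],float))[0].reshape(-1,2)
def tri(s1,u1,s2,u2):
    o1,d1=ray(s1,u1);o2,d2=ray(s2,u2);d1=d1[0];d2=d2[0]
    t=np.linalg.lstsq(np.c_[d1,-d2],o2-o1,rcond=None)[0]; a=o1+t[0]*d1;b=o2+t[1]*d2
    return (a+b)/2,np.linalg.norm(a-b)
def cloud(s):
    v,u=np.nonzero(s['z_map']>0); o,d=ray(s,np.c_[u,v]); z=s['z_map'][v,u]
    P=np.zeros(s['img'].shape); P[v,u]=o+d*z[:,None]; return P
E
python3 - <<'E'
from h import *
t=load('top');s=load('side')
def crop(s,x0,y0,w,h,k): return cv2.resize(s['img'][y0:y0+h,x0:x0+w,::-1],None,fx=k,fy=k,interpolation=cv2.INTER_CUBIC)
def pad(a): 
    o=np.zeros((300,400,3),np.uint8); a=a[:300,:400]; o[:a.shape[0],:a.shape[1]]=a; return o
a=pad(crop(t,187,170,80,75,5)); b=pad(crop(t,325,180,80,60,5))
c=pad(crop(s,245,135,80,60,5)); d=pad(crop(s,285,220,80,75,4))
b2=pad(crop(t,290,115,80,60,5))
cv2.imwrite('pics/crops.png',np.vstack([np.hstack([a,b]),np.hstack([c,b2])]))
P=cloud(t); Q=cloud(s)
for n,s_,C in(('top',t,P),('side',s,Q)):
    hsv=cv2.cvtColor(s_['img'],cv2.COLOR_RGB2HSV)
    m=((hsv[...,0]>50)&(hsv[...,0]<80)&(hsv[...,1]>120)&(hsv[...,2]>50)).astype(np.uint8)
    k,l,st,ce=cv2.connectedComponentsWithStats(m)
    for i in range(1,k):
        if st[i,4]>15:
            r=cv2.minAreaRect(np.argwhere(l==i)[:,::-1].astype(np.float32)); print(n,'green',st[i],ce[i],r,np.median(C[l==i],0))
    m=(C[...,2]>.01); 
    # height-map medians around interesting spots
print('stage disc', P[208,215],P[190,222],'reader top',P[135,308],P[135,356],'bench',P[250,330],Q[300,400])
E
```

```text
top green [318 138  29   2  51] [330.70588235 138.45098039] ((332.0, 138.5), (28.0, 1.0), 0.0) [ 0.70368338 -0.10918181  0.00286382]
top green [358 200  31  10 152] [372.92763158 204.36184211] ((372.923095703125, 204.38461303710938), (30.986351013183594, 4.706787109375), 11.309932708740234) [ 0.47984989 -0.23269339  0.06192621]
top green [354 252  40  20 372] [373.57526882 261.38172043] ((373.66064453125, 261.4502258300781), (40.83123779296875, 9.282883644104004), 19.653823852539062) [ 0.3141953  -0.23542847  0.02219231]
side green [315 247   9  32 179] [319.58100559 261.98324022] ((319.27459716796875, 262.5205078125), (31.506439208984375, 6.2469658851623535), 84.80557250976562) [ 0.47900855 -0.23608515  0.06253239]
side green [247 268  17  39 395] [255.70379747 287.33924051] ((255.93821716308594, 287.1011047363281), (10.718303680419922, 38.45097732543945), 12.994616508483887) [ 0.31329063 -0.23563636  0.02214384]
stage disc [0.46779572 0.2246489  0.08885759] [0.53146497 0.21889198 0.03261604] reader top [ 0.6513513  -0.04350938  0.18535396] [ 0.65073535 -0.17427411  0.18551536] bench [ 0.3494293  -0.10628989  0.00512529] [ 6.49292657e-01 -3.60120438e-01 -2.42412143e-04]
```

View pics/crops.png

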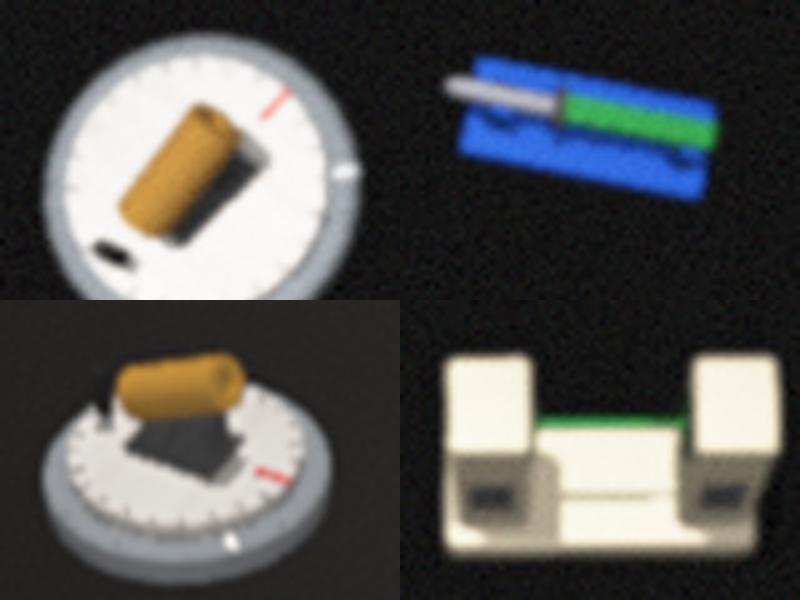

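The crops give these top-view pixels:
- **Stage:** peg at about (209.5,220.6), outer end of the red line at (244.8,187.6), inner end of the white mark at (253.6,205).
- **Gauge:** its collar is at about (357,201) and its tip at (334,197).
- **Reader:** the towers face the camera squarely.

Now I'll take the metric fits from both views.

```bash
cat > meas.py <<'E'
from h import *
np.set_printoptions(precision=4,suppress=True)
def stage(t,s):
    out={}
    for n,c in(('top',t),('side',s)):
        hsv=cv2.cvtColor(c['img'],cv2.COLOR_RGB2HSV); C=cloud(c)
        near=(np.hypot(C[...,0]-.475,C[...,1]-.2)<.115)&(C[...,2]>.008)&(C[...,2]<.05)
        # disc rim circle from near-disc bright pixels at z=.034: red pixels
        red=near&((hsv[...,0]<8)|(hsv[...,0]>172))&(hsv[...,1]>60)
        v,u=np.nonzero(red); r=plane(c,np.c_[u,v],.034)
        rim=near&(C[...,2]>.017)&(C[...,2]<.027)
        pr=C[rim]; A=np.c_[2*pr[:,:2],np.ones(len(pr))]
        # base outer outline: boundary of near mask -> rays on z=.022 top edge, by minEnclosing of rim-level points
        q=plane(c,np.argwhere(rim)[:,::-1],.022)[:,:2]
        ctr,rad=cv2.minEnclosingCircle(q.astype(np.float32))
        wh=rim&(hsv[...,2]>200)&(hsv[...,1]<45)
        v,u=np.nonzero(wh); w=plane(c,np.c_[u,v],.022)
        out[n]=(np.array(ctr),rad,r[:,:2],w[:,:2])
    return out
if __name__=='__main__':
    t=load('top');s=load('side')
    for n,(c,r,red,w) in stage(t,s).items():
        print(n,'centre',c,r,'red n',len(red),red.mean(0),'white n',len(w),w.mean(0) if len(w) else '')
        f=lambda p:np.degrees(np.arctan2(*(p-c)[::-1]))
        print(' ang red',f(red.mean(0)),'rad',np.linalg.norm(red.mean(0)-c),'white',f(np.median(w,0)),np.linalg.norm(np.median(w,0)-c), w-c if n=='top' else '')
    C=cloud(t);D=cloud(s)
    # sleeve & peg tops
    for n,X in(('top',C),('side',D)):
        m=(np.hypot(X[...,0]-.475,X[...,1]-.2)<.1)&(X[...,2]>.055)
        v,u=np.nonzero(m); 
        k,l,st,ce=cv2.connectedComponentsWithStats(m.astype(np.uint8))
        for i in range(1,k):
            if st[i,4]>3: p=X[l==i]; print(n,'high',st[i],p.mean(0),p.max(0),p.min(0))
        # gauge
        m=(np.abs(X[...,0]-.49)<.06)&(np.abs(X[...,1]+.2)<.12)&(X[...,2]>.056)
        p=X[m]; mu=p[:,:2].mean(0); e=np.linalg.svd(p[:,:2]-mu)[2][0]; e*=np.sign(e[1]); a=(p[:,:2]-mu)@e
        print(n,'gauge',len(p),mu,e,np.degrees(np.arctan2(e[1],e[0])),'ends',mu+e*a.min(),mu+e*a.max(),a.max()-a.min(),'zmax',np.percentile(p[:,2],[50,90]))
        m=(np.abs(X[...,0]-.65)<.08)&(np.abs(X[...,1]+.11)<.13)&(X[...,2]>.180)
        p=X[m][:,:2]
        for q in(p[p[:,1]>-.11],p[p[:,1]<-.11]): print(n,'tower',len(q),cv2.minAreaRect(q.astype(np.float32)))
    # triangulated points
    for nm,a,b in(('red outer',(244.8,187.6),(245+290/5,135+178/5-0)),('peg top',(209.5,220.6),(245+100/5,135+105/5))):
        print(nm,tri(t,a,s,b))
E
python3 meas.py
```

```text
top centre [0.4805 0.2045] 0.0955592691898346 red n 6 [0.5317 0.1577] white n 47 [0.4658 0.2152]
 ang red -42.45972566730572 rad 0.06940828845561538 white 108.1994318664645 0.03563249465957652 [[ 0.0812  0.0177]
 [ 0.0812  0.0146]
 [ 0.0751  0.0359]
 [ 0.072   0.0419]
 [ 0.0689  0.0479]
 [ 0.0658  0.0508]
 [ 0.0442  0.0714]
 [ 0.038   0.0742]
 [ 0.0319  0.077 ]
 [ 0.0165  0.0825]
 [ 0.0134  0.0823]
 [ 0.0121 -0.0816]
 [ 0.012  -0.0846]
 [ 0.012  -0.0877]
 [ 0.012  -0.0907]
 [ 0.009  -0.0786]
 [ 0.009  -0.0817]
 [ 0.009  -0.0847]
 [ 0.0089 -0.0877]
 [ 0.0089 -0.0907]
 [ 0.0059 -0.0817]
 [ 0.0059 -0.0847]
 [ 0.0059 -0.0878]
 [-0.0111  0.0813]
 [-0.0142  0.0812]
 [-0.0264  0.0777]
 [-0.0266  0.0565]
 [-0.0447  0.0679]
 [-0.0477  0.0648]
 [-0.0508  0.0616]
 [-0.0538  0.0585]
 [-0.0568  0.0554]
 [-0.0599  0.0523]
 [-0.0629  0.0492]
 [-0.066   0.0461]
 [-0.066   0.0431]
 [-0.0664 -0.014 ]
 [-0.069   0.037 ]
 [-0.0721  0.0338]
 [-0.0721  0.0308]
 [-0.0721  0.0278]
 [-0.0752  0.0188]
 [-0.0752  0.0158]
 [-0.0753  0.0068]
 [-0.0753 -0.0022]
 [-0.0754 -0.0082]
 [-0.0754 -0.0112]]
side centre [
[... 829 characters left out ...]
[0.5188 0.2373 0.1125] [0.4438 0.1674 0.055 ]
side high [263 148   5   8  32] [0.4353 0.2443 0.0677] [0.4434 0.254  0.0792] [0.4289 0.2399 0.0553]
side gauge 310 [ 0.4856 -0.21  ] [0.2084 0.9781] 77.97355566461353 ends [ 0.4714 -0.2765] [ 0.5046 -0.1206] 0.15945735991595777 zmax [0.0622 0.0648]
side tower 225 ((0.6505181193351746, -0.04317730292677879), (0.046952567994594574, 0.054548170417547226), 88.17091369628906)
side tower 295 ((0.6503399014472961, -0.17663386464118958), (0.05457737296819687, 0.048044756054878235), 0.6690868735313416)
red outer (array([0.5381, 0.1495, 0.0361]), np.float64(0.0010952529036067137))
peg top (array([0.436 , 0.2503, 0.0447]), np.float64(0.002343949572160861))
```

```bash
cat > go.py <<'E'
# usage: go.py x y z yawdeg [x y z yawdeg ...] : tool-axis shifts (mm, at yaw held at segment start) then turn
import sys,numpy as np
from station import state
from scipy.spatial.transform import Rotation as R
s=state(); p=np.array(s['position']); r=R.from_euler('xyz',s['ee_rot'])
print('now',s['clock'],p.round(4),np.degrees(s['ee_rot']).round(2),'w',round(s['grip_width'],4),'F',s['wrist_force'].round(1))
a=np.array(sys.argv[1:],float).reshape(-1,4)
for t in a:
    d=r.inv().apply(t[:3]-p)*1000; yaw=r.as_euler('xyz')[2]; turn=-(np.radians(t[3])-yaw); turn=(turn+np.pi)%(2*np.pi)-np.pi
    print('shift',d.round(1),'len',np.linalg.norm(d).round(1),'turn',round(turn,3)); p=t[:3]; r=r*R.from_euler('z',turn)
E
python3 go.py .40 -.2 .22 18.3 .4353 .2448 .15 137 .4353 .2448 .043 137
```

```text
now 0.1 [ 0.165  -0.4981  0.2306] [-1.7992e+02 -1.0000e-02  1.8320e+01] w 0.0857 F [-1.  -1.1  0.8]
shift [ 316.8 -209.1   10.9] len 379.8 turn 0.0
shift [ 173.2 -411.1   70.6] len 451.7 turn -2.072
shift [-1.00e-01 -1.00e-01  1.07e+02] len 107.0 turn 0.0
```

```bash
python3 -m creep '[[[45.3,-29.9,1.5,0],[45.3,-29.9,1.5,0],[45.3,-29.9,1.5,0],[45.3,-29.9,1.5,0],[45.3,-29.9,1.5,0],[45.3,-29.9,1.5,0],[45.3,-29.9,1.5,0],[21.6,-51.4,8,0],[21.6,-51.4,8,0],[21.6,-51.4,8,0],[21.6,-51.4,8,0],[21.6,-51.4,8,0],[21.6,-51.4,8,0],[21.6,-51.4,8,0],[21.6,-51.4,8,0]]]' 0
python3 -m creep '[[[0,0,0,-0.1727],[0,0,0,-0.1727],[0,0,0,-0.1727],[0,0,0,-0.1727],[0,0,0,-0.1727],[0,0,0,-0.1727],[0,0,0,-0.1727],[0,0,0,-0.1727],[0,0,0,-0.1727],[0,0,0,-0.1727],[0,0,0,-0.1727],[0,0,0,-0.1727],[0,0,0,0],[0,0,0,0]]]'
python3 go.py .4353 .2448 .043 137
```

```text
clock: 1.98
position: [0.4347, 0.2465, 0.1562]
ee_rot: [3.141, 0.0, 0.32]
wrist_force: [1.1, -1.2, 0.6]
grip_width: 0.0856
gripper_force: 0.0
clock: 3.72
position: [0.435, 0.2446, 0.1566]
ee_rot: [-3.141, -0.0, 2.389]
wrist_force: [-0.2, 0.1, 0.5]
grip_width: 0.0853
gripper_force: 0.0
now 3.725 [0.435  0.2446 0.1566] [-179.97   -0.    136.87] w 0.0853 F [-0.2  0.1  0.5]
shift [-1.000e-01  4.000e-01  1.136e+02] len 113.6 turn -0.002
```

```bash
python3 -m creep '[[[0,0,30,0],[0,0,30,0],[0,0,30,0],[0,0,23.6,0],[0,0,0,0]]]'
python3 -m creep '[[[0,0,0,0],[0,0,0,0],[0,0,0,0],[0,0,0,0],[0,0,0,0],[0,0,0,0],[0,0,0,0]]]' 1 40
python3 - <<'E'
from station import cams,state
import cv2,pickle,numpy as np
print(state()['wrist_force'],state()['position'],state()['ee_rot'])
for n in('side','top'):
    s=cams.snapshot(n);pickle.dump(s,open(n+'1.pkl','wb'))
    c=s['img'][120:210,235:335] if n=='side' else s['img'][160:250,180:280]
    cv2.imwrite('pics/g1%s.png'%n,cv2.resize(c[...,::-1],None,fx=4,fy=4,interpolation=cv2.INTER_CUBIC))
a=[cv2.imread('pics/g1%s.png'%n) for n in('side','top')]; cv2.imwrite('pics/g1.png',np.hstack(a))
E
```

```text
clock: 4.35
position: [0.4338, 0.244, 0.0414]
ee_rot: [-3.138, -0.002, 2.39]
wrist_force: [0.0, 0.0, -0.5]
grip_width: 0.0856
gripper_force: 0.0
clock: 5.22
position: [0.4355, 0.2451, 0.044]
ee_rot: [3.14, 0.0, 2.392]
wrist_force: [-0.4, 2.1, 5.8]
grip_width: 0.0133
gripper_force: 39.1
[-0.40695272  2.10693437  5.81043897] [0.43554301 0.24511717 0.04397281] [3.13989347e+00 3.50314324e-04 2.39232912e+00]
```

View pics/g1.png

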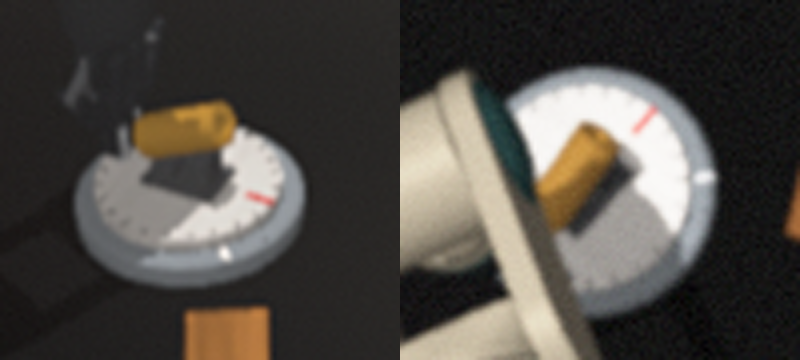

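The peg is held (width 13.3 mm). In the crops the red line's outer end is at about (303,170.7) in the side view and (243.7,187) in the top view. Next I'll lead it clockwise in an arc for most of the way, then measure again.

```bash
python3 -m creep '[[[-0.15,4.34,0,0.07],[-0.15,4.34,0,0.07],[-0.15,4.34,0,0.07],[-0.15,4.34,0,0.07],[-0.15,4.34,0,0.07],[-0.15,4.34,0,0.07],[-0.15,4.34,0,0.07],[-0.15,4.34,0,0.07],[-0.15,4.34,0,0.07],[0,0,0,0],[0,0,0,0]]]'
cat > red.py <<'E'
from station import cams,state
from h import *
import sys
print(state()['position'],np.degrees(state()['ee_rot']),state()['wrist_force'].round(1))
C0=np.array([.4806,.2025])
ims=[]
for n,(x,y,w,h) in(('side',(235,120,100,90)),('top',(180,160,100,90))):
    s=cams.snapshot(n); pickle.dump(s,open(n+sys.argv[1]+'.pkl','wb'))
    hsv=cv2.cvtColor(s['img'],cv2.COLOR_RGB2HSV); g=s['img'].astype(float)
    k=np.zeros(g.shape[:2],bool);k[y:y+h,x:x+w]=1
    w_=np.clip(g[...,0]-np.maximum(g[...,1],g[...,2])-25,0,None)*k*((hsv[...,0]<7)|(hsv[...,0]>170)) 
    P=plane(s,np.argwhere(k)[:,::-1],.034)[:,:2]; ww=w_[k]; d=np.hypot(*(P-C0).T); ww=ww*(d>.048)*(d<.082)
    c=(P*ww[:,None]).sum(0)/ww.sum()
    P2=plane(s,np.argwhere(k)[:,::-1],.022)[:,:2]; d=np.hypot(*(P2-C0).T); a=np.degrees(np.arctan2(*(P2-C0).T[::-1]))
    g2=g.min(2)[k]; sel=(d>.083)&(d<.094)&(abs(a+84)<14); wt=np.clip(g2-np.median(g2[sel])-20,0,None)*sel
    m=(P2*wt[:,None]).sum(0)/wt.sum()
    an=lambda p:np.degrees(np.arctan2(*(p-C0)[::-1]))
    print(n,'red',c.round(4),np.linalg.norm(c-C0).round(4),an(c).round(2),'white',m.round(4),np.linalg.norm(m-C0).round(4),an(m).round(2),'dif',(an(c)-an(m)).round(2))
    v=s['img'][y:y+h,x:x+w,::-1]; ims.append(cv2.resize(v,None,fx=4,fy=4,interpolation=cv2.INTER_CUBIC))
cv2.imwrite('pics/r%s.png'%sys.argv[1],np.hstack(ims))
E
python3 red.py 2
```

```text
clock: 6.7
position: [0.4687, 0.2645, 0.044]
ee_rot: [3.141, -0.002, 1.762]
wrist_force: [-3.0, 6.1, 5.8]
grip_width: 0.0128
gripper_force: 39.3
[0.46870641 0.2645414  0.04397691] [ 1.79947031e+02 -1.26822778e-01  1.00974632e+02] [-3.   6.1  5.8]
side red [0.494  0.1408] 0.0632 -77.77 white [0.4897 0.1163] 0.0867 -83.96 dif 6.19
top red [0.4949 0.1389] 0.0652 -77.35 white [0.4907 0.1172] 0.0859 -83.21 dif 5.87
```

```bash
python3 -m creep '[[[-0.08,3.1,0,0.05],[-0.08,3.2,0,0.052],[0,0,0,0],[0,0,0,0],[0,0,0,0]]]'; python3 red.py 3
```

```text
clock: 7.42
position: [0.4748, 0.2655, 0.044]
ee_rot: [3.141, -0.002, 1.66]
wrist_force: [-2.5, 5.6, 5.4]
grip_width: 0.0134
gripper_force: 39.3
[0.47480693 0.26548009 0.04396863] [ 1.79971111e+02 -1.37352260e-01  9.51307717e+01] [-2.5  5.6  5.4]
side red [0.4871 0.1401] 0.0628 -84.08 white [0.4897 0.1163] 0.0867 -83.96 dif -0.12
top red [0.4876 0.1396] 0.0633 -83.61 white [0.4906 0.1172] 0.0859 -83.32 dif -0.29
```

View pics/r3.png

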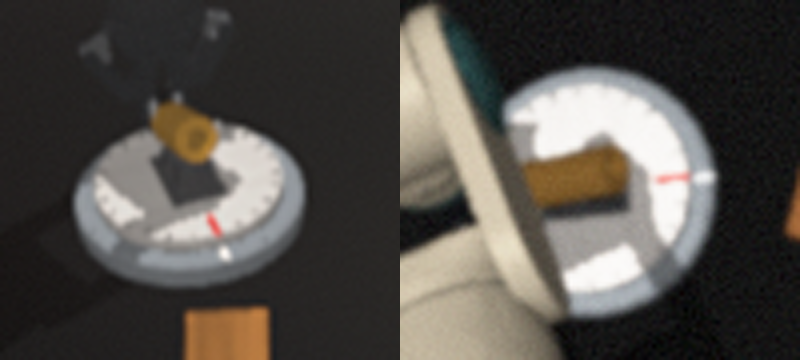

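Red and white now line up: both views agree within 0.3°, and the crop shows the two marks collinear. I'll release the peg, rise and go over the gauge.

```bash
python3 -m creep '[[[0,0,0,0],[0,0,0,0],[0,0,0,0],[0,0,-15,0],[0,0,-45,0],[0,0,-50,0],[0,0,-50,0],[0,0,0,0.1],[0,0,0,0.1],[0,0,0,0.1],[0,0,0,0]]]' 0; python3 go.py .482 -.2268 .12 78 .482 -.2268 .036 78
```

```text
clock: 8.9
position: [0.475, 0.2642, 0.2042]
ee_rot: [3.141, -0.001, 1.361]
wrist_force: [0.1, 1.0, 0.2]
grip_width: 0.0856
gripper_force: 0.0
now 8.9 [0.475  0.2642 0.2042] [ 1.7994e+02 -3.0000e-02  7.7980e+01] w 0.0856 F [0.1 1.  0.2]
shift [-478.8  109.    84.1] len 498.2 turn -0.0
shift [-0.  -0.1 84. ] len 84.0 turn -0.0
```

```bash
python3 -m creep '[[[-53.2,12.1,0,0],[-53.2,12.1,0,0],[-53.2,12.1,0,0],[-53.2,12.1,0,0],[-53.2,12.1,0,0],[-53.2,12.1,0,0],[-53.2,12.1,0,0],[-53.2,12.1,0,0],[-53.2,12.1,0,0],[0,0,42,0],[0,0,42,0],[0,0,0,0]]]'; python3 red.py 4; python3 go.py .482 -.2268 .036 78
```

```text
clock: 10.4
position: [0.4795, -0.226, 0.1164]
ee_rot: [-3.135, -0.002, 1.362]
wrist_force: [0.3, 0.3, 1.0]
grip_width: 0.0857
gripper_force: 0.0
[ 0.47949996 -0.22600096  0.11638872] [-1.79627191e+02 -1.09326952e-01  7.80147339e+01] [0.3 0.3 1. ]
side red [nan nan] nan nan white [0.4753 0.1155] 0.0871 -93.49 dif nan
top red [0.4876 0.1397] 0.0632 -83.64 white [0.4906 0.1172] 0.0859 -83.29 dif -0.35
now 10.5 [ 0.4819 -0.227   0.121 ] [1.7991e+02 4.0000e-02 7.8000e+01] w 0.0856 F [ 0.4 -0.   0.7]
shift [ 0.3 -0.1 85. ] len 85.0 turn 0.0red.py:13: RuntimeWarning: invalid value encountered in divide
  c=(P*ww[:,None]).sum(0)/ww.sum()
```

```bash
python3 -m creep '[[[0,0,30,0],[0,0,30,0],[0,0,20,0],[0,0,5,0],[0,0,0,0]]]'
python3 -m creep '[[[0,0,0,0],[0,0,0,0],[0,0,0,0],[0,0,0,0],[0,0,0,0],[0,0,0,0],[0,0,0,0]]]' 1 40; python3 go.py .482 -.2268 .036 78 
python3 -m creep '[[[0,0,-10,0],[0,0,-30,0],[0,0,-40,0],[0,0,-50,0],[0,0,-50,0],[0,0,-20,0],[0,0,0,-0.105],[0,0,0,-0.105],[0,0,0,0]]]'; python3 go.py .651 .013 .236 90
```

```text
clock: 11.12
position: [0.4824, -0.2273, 0.0361]
ee_rot: [3.139, 0.001, 1.361]
wrist_force: [0.3, 0.6, 0.0]
grip_width: 0.0855
gripper_force: 0.0
clock: 12.0
position: [0.4814, -0.2268, 0.0344]
ee_rot: [3.141, 0.0, 1.36]
wrist_force: [-1.9, 0.9, 3.5]
grip_width: 0.0153
gripper_force: 40.6
now 12.0 [ 0.4814 -0.2268  0.0344] [1.7998e+02 1.0000e-02 7.7930e+01] w 0.0153 F [-1.9  0.9  3.5]
shift [ 0.2  0.6 -1.6] len 1.7 turn -0.001
clock: 13.12
position: [0.4812, -0.2267, 0.2343]
ee_rot: [-3.141, -0.0, 1.569]
wrist_force: [-0.5, 0.3, 0.1]
grip_width: 0.0152
gripper_force: 40.0
now 13.125 [ 0.4812 -0.2267  0.2343] [-179.99   -0.     89.91] w 0.0152 F [-0.5  0.3  0.1]
shift [240.  169.5  -1.7] len 293.8 turn -0.002
```

```bash
python3 -m creep '[[[40,28.2,0,0],[40,28.2,0,0],[40,28.2,0,0],[40,28.2,0,0],[40,28.2,0,0],[40,28.2,0,0],[0,0,0,0],[0,0,0,0]]]' 
cat > held.py <<'E'
# measure held gauge: axis through cloud of handle(green)+rod near TCP
from station import cams,state
from h import *
import sys
st=state(); p=st['position']; yaw=st['ee_rot'][2]; ex=np.array([np.cos(yaw),np.sin(yaw),0]); ey=np.array([-np.sin(yaw),np.cos(yaw),0])
print('tcp',st['clock'],p.round(4),np.degrees(st['ee_rot']).round(2),'F',st['wrist_force'].round(1),'w',st['grip_width'].round(4),'g',st['gripper_force'])
g0=p+[0,0,.019]; ims=[]
for n in('side','top'):
    s=cams.snapshot(n); pickle.dump(s,open(n+sys.argv[1]+'.pkl','wb')); X=cloud(s); hsv=cv2.cvtColor(s['img'],cv2.COLOR_RGB2HSV)
    r=X-g0; a=r@ex; b=r@ey; z=r[...,2]
    gm=(abs(a)<.08)&(abs(b)<.03)&(hsv[...,0]>45)&(hsv[...,0]<85)&(hsv[...,1]>90)&(hsv[...,2]>40)&(s['z_map']>0)
    rod=(a>.052)&(a<.122)&(abs(b)<.02)&(s['z_map']>0)&(z<.01)&(z>-.075)&(hsv[...,1]<80)
    out=[]
    for nm,m in(('handle',gm),('rod',rod)):
        if m.sum()>4:
            # visible surface nearest camera: robust line a->z, a->b
            fz=np.polyfit(a[m],z[m],1); fb=np.polyfit(a[m],b[m],1)
            print(n,nm,m.sum(),'a',np.percentile(a[m],[1,99]).round(4),'z=%.4f%+.3fa'%(fz[1],fz[0]),'pitchdeg',np.degrees(np.arctan(fz[0])).round(1),'b=%.4f%+.3fa'%(fb[1],fb[0]))
    u,v=proj(s,[p])[0].astype(int); x0=np.clip(u-50,0,540);y0=np.clip(v-45,0,310)
    ims.append(cv2.resize(s['img'][y0:y0+90,x0:x0+100,::-1],None,fx=4,fy=4,interpolation=cv2.INTER_CUBIC)); print(n,'crop',x0,y0)
cv2.imwrite('pics/h%s.png'%sys.argv[1],np.hstack(ims))
E
python3 held.py 5
```

```text
clock: 14.12
position: [0.6504, 0.0128, 0.2339]
ee_rot: [-3.141, 0.0, 1.569]
wrist_force: [0.2, -0.1, -1.9]
grip_width: 0.0151
gripper_force: 40.1Traceback (most recent call last):
  File "held.py", line 6, in <module>
    print('tcp',st['clock'],p.round(4),np.degrees(st['ee_rot']).round(2),'F',st['wrist_force'].round(1),'w',st['grip_width'].round(4),'g',st['gripper_force'])
                                                                                                            ^^^^^^^^^^^^^^^^^^^^^^
AttributeError: 'float' object has no attribute 'round'
```

```bash
sed -i "s/st\['grip_width'\].round(4)/round(st['grip_width'],4)/" held.py; python3 held.py 5
```

```text
tcp 14.125 [0.6504 0.0128 0.2339] [-1.7995e+02  3.0000e-02  8.9890e+01] F [ 0.2 -0.1 -1.9] w 0.0151 g 40.11880874633789
side handle 173 a [-0.0797  0.0155] z=0.0376+1.501a pitchdeg 56.3 b=0.0000-0.016a
side rod 33 a [0.0591 0.1016] z=-0.0006+0.059a pitchdeg 3.4 b=0.0096-0.098a
side crop 303 92
top handle 92 a [-0.0242  0.0389] z=0.0144-0.149a pitchdeg -8.5 b=0.0036-0.056a
top rod 35 a [0.0521 0.0716] z=0.0072-0.032a pitchdeg -1.8 b=-0.0067+0.115a
top crop 236 84
```

View pics/h5.png

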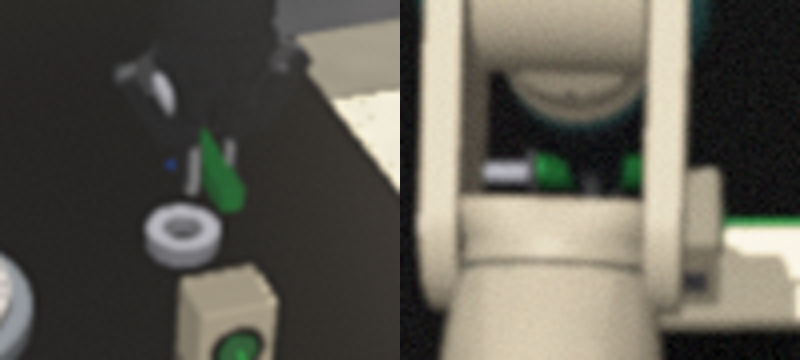

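The gauge is held level: in the top crop the rod points left (+y) ahead of the fingers, at about (362,127) full-frame. The moves cannot tilt the tool, so I'll pitch the gauge in a light grip by pressing the rear of its handle on the flat top of the fixed tower.

```bash
python3 -m creep '[[[0,0,25,0],[0,0,25,0],[0,0,6,0],[0,0,4,0],[0,0,4,0],[0,0,4,0],[0,0,0,0]]]' - 20; python3 -m creep '[[[0,0,3,0],[0,0,3,0],[0,0,2,0],[0,0,0,0],[0,0,0,0]]]'; python3 held.py 6
```

```text
clock: 15.1
position: [0.6514, 0.0132, 0.1695]
ee_rot: [3.137, 0.0, 1.57]
wrist_force: [-3.9, 1.6, 5.8]
grip_width: 0.0153
gripper_force: 41.8
clock: 15.72
position: [0.6515, 0.0134, 0.1622]
ee_rot: [3.137, 0.0, 1.57]
wrist_force: [-4.4, 3.3, 9.3]
grip_width: 0.0155
gripper_force: 44.4
tcp 15.725 [0.6515 0.0134 0.1622] [1.7972e+02 1.0000e-02 8.9970e+01] F [-4.4  3.3  9.3] w 0.0155 g 44.36919987201691
side handle 117 a [-0.08    0.0128] z=0.0275+0.646a pitchdeg 32.9 b=0.0005-0.010a
side rod 14 a [0.069  0.0995] z=0.0036-0.243a pitchdeg -13.6 b=0.0052-0.053a
side crop 302 113
top handle 87 a [-0.066  0.041] z=0.0289-1.057a pitchdeg -46.6 b=0.0049-0.108a
top rod 35 a [0.0528 0.0731] z=0.0058-0.261a pitchdeg -14.6 b=-0.0008+0.001a
top crop 237 92
```

View pics/h6.png

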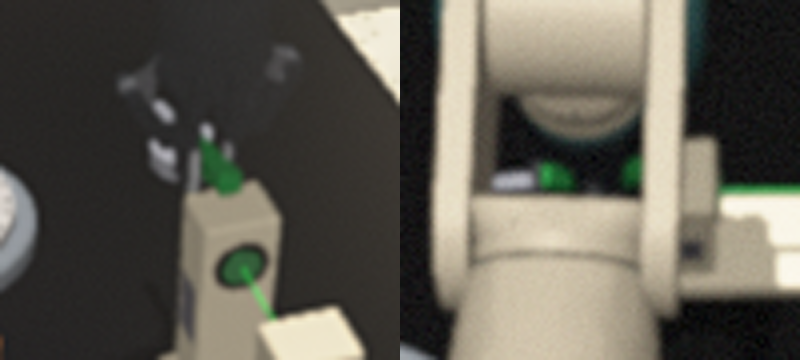

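The side crop shows the handle's rear on the tower top and the gauge tilting tip-down; the rod cloud gives about 14°. The force is only 9 N, so I'll keep going.

```bash
python3 -m creep '[[[0,0,3,0],[0,0,3,0],[0,0,1,0],[0,0,0,0],[0,0,0,0]]]'; python3 held.py 7 | grep -v crop
```

```text
clock: 16.45
position: [0.6521, 0.013, 0.156]
ee_rot: [3.135, 0.001, 1.57]
wrist_force: [-3.8, 0.9, 11.7]
grip_width: 0.0152
gripper_force: 47.2
tcp 16.45 [0.6521 0.013  0.156 ] [1.796e+02 5.000e-02 8.996e+01] F [-3.8  0.9 11.7] w 0.0152 g 47.2221976518631
side handle 123 a [-0.0798  0.0083] z=0.0382+0.791a pitchdeg 38.3 b=0.0015+0.007a
top handle 72 a [-0.0261  0.0401] z=0.0185-0.695a pitchdeg -34.8 b=0.0053-0.158a
top rod 35 a [0.0524 0.0753] z=-0.0001-0.319a pitchdeg -17.7 b=0.0027-0.052a
```

```bash
python3 -m creep '[[[0,0,-10,0],[0,0,-30,0],[0,0,-30,0],[0,0,0,0]]]' 1 60; python3 go.py .498 .041 .19 95.9
```

```text
clock: 17.05
position: [0.6518, 0.0131, 0.2247]
ee_rot: [3.135, 0.0, 1.57]
wrist_force: [-0.1, 0.2, -1.0]
grip_width: 0.0151
gripper_force: 58.5
now 17.05 [0.6518 0.0131 0.2247] [1.7963e+02 2.0000e-02 8.9960e+01] w 0.0151 F [-0.1  0.2 -1. ]
shift [  27.8 -154.1   33.7] len 160.2 turn -0.104
```

```bash
python3 -m creep '[[[7,-38.5,8.4,0],[7,-38.5,8.4,0],[7,-38.5,8.4,0],[7,-38.5,8.4,0],[0,0,0,-0.104],[0,0,0,0],[0,0,0,0]]]'; python3 held.py 8
```

```text
clock: 17.92
position: [0.4968, 0.0411, 0.187]
ee_rot: [-3.141, 0.0, 1.672]
wrist_force: [0.0, -1.1, -1.4]
grip_width: 0.0152
gripper_force: 59.0
tcp 17.925 [0.4968 0.0411 0.187 ] [-179.96    0.     95.81] F [ 0.  -1.1 -1.4] w 0.0152 g 59.010552763938904
side handle 79 a [-0.0494  0.0328] z=0.0117-0.289a pitchdeg -16.1 b=0.0001-0.032a
side crop 246 110
top handle 7 a [0.024 0.039] z=0.2916-8.067a pitchdeg -82.9 b=0.0617-1.552a
top rod 50 a [0.0524 0.0814] z=0.0071-0.412a pitchdeg -22.4 b=-0.0015+0.016a
top crop 226 145
```

View pics/h8.png

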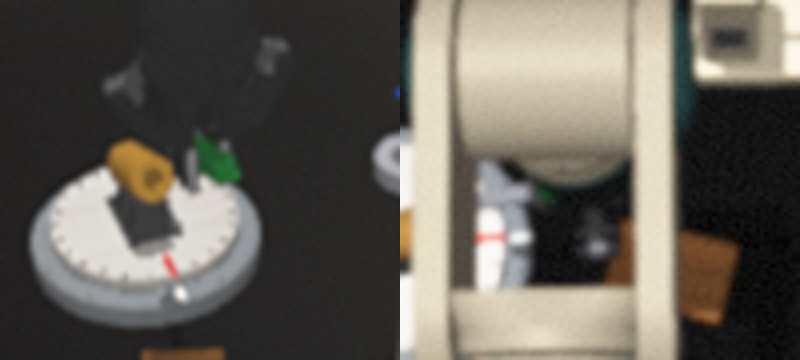

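The side crop shows the gauge tilted tip-down to the right of the sleeve, whose bore is at about (284,154) full-frame and faces the gauge. The top crop shows the rod at (353,192). The rod cloud gives a pitch of 22–23°. Next I'll refine the sleeve axis.

```bash
python3 - <<'E'
from h import *
np.set_printoptions(precision=4,suppress=True)
C0=np.array([.4812,.203]); th=np.radians(-84.1); u=np.array([np.cos(th),np.sin(th)]); w=np.array([-u[1],u[0]])
for n in('top4','side3','side8'):
    s=load(n);X=cloud(s);hsv=cv2.cvtColor(s['img'],cv2.COLOR_RGB2HSV)
    r=X[...,:2]-C0; a=r@u; b=r@w
    m=(abs(a)<.05)&(abs(b)<.03)&(X[...,2]>.05)&(hsv[...,0]>8)&(hsv[...,0]<25)&(hsv[...,1]>110)
    A,B,Z=a[m],b[m],X[...,2][m]
    # cylinder, radius 18, axis inclined 25 deg: residuals solve for lateral offset, yaw err, height, incl
    from scipy.optimize import least_squares
    def f(p):
        d=np.array([np.cos(p[3])*np.cos(p[1]),np.cos(p[3])*np.sin(p[1]),np.sin(p[3])]); q=np.c_[A,B,Z]-[0,p[0],p[2]]
        return np.linalg.norm(np.cross(q,d),axis=1)-.018
    body=(A<.03)
    A,B,Z=A[body],B[body],Z[body]
    o=least_squares(f,[0,0,.082,np.radians(25)],loss='soft_l1',f_scale=.001)
    print(n,m.sum(),'lat %.4f yaw %.2f h0 %.4f inc %.2f'%(o.x[0],np.degrees(o.x[1]),o.x[2],np.degrees(o.x[3])),'rms',np.sqrt(np.mean(o.fun**2)),'a range',np.percentile(a[m],[1,99]),'zmax',X[...,2][m].max())
E
```

```text
top4 296 lat 0.0013 yaw 0.32 h0 0.0823 inc 24.79 rms 0.002613950158006465 a range [-0.041   0.0377] zmax 0.11536115079331322
side3 163 lat -0.0009 yaw -1.51 h0 0.0803 inc 23.52 rms 0.004568775433310526 a range [-0.04    0.0398] zmax 0.11606456426011613
side8 165 lat -0.0009 yaw -2.11 h0 0.0802 inc 24.44 rms 0.004562621881205403 a range [-0.0413  0.0392] zmax 0.11330080685273902
```

```bash
python3 go.py .4967 .0574 .126 95.9; python3 -m creep '[[[4,0,15,0],[4,0,15,0],[4,0,15,0],[4,0,16,0],[0,0,0,0],[0,0,0,0]]]'; python3 held.py 9
```

```text
now 18.025 [0.4969 0.0411 0.1872] [-179.98    0.     95.84] w 0.0149 F [ 0.6 -0.5 -2.4]
shift [16.2  1.5 61.2] len 63.4 turn -0.001
clock: 18.77
position: [0.4953, 0.0571, 0.127]
ee_rot: [3.141, 0.0, 1.674]
wrist_force: [0.7, 0.1, -0.5]
grip_width: 0.0151
gripper_force: 59.0
tcp 18.775 [0.4953 0.0571 0.127 ] [1.7996e+02 1.0000e-02 9.5930e+01] F [ 0.7  0.1 -0.5] w 0.0151 g 59.00286912918091
side handle 61 a [-0.0476  0.0148] z=0.0145-0.240a pitchdeg -13.5 b=0.0019-0.008a
side crop 245 123
top rod 44 a [0.0532 0.0809] z=0.0080-0.428a pitchdeg -23.2 b=-0.0013+0.012a
top crop 222 150
```

View pics/h9.png

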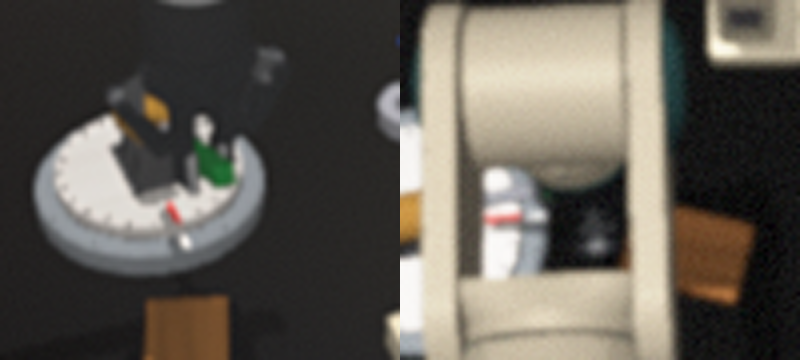

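Both views are mostly hidden by the wrist. The side crop shows the sleeve at (284,150) with the handle in front of it, and nothing touches; the rod cloud puts the tip about 1 mm off the bore axis. I'll go in along the bore and watch the force.

```bash
python3 -m creep '[[[5.4,1,2.5,0],[5.4,0,2.5,0],[5.4,0,2.5,0],[5.4,0,2.5,0],[0,0,0,0]]]' | egrep 'pos|force|clock'; python3 -m creep '[[[5.4,0,2.5,0],[5.4,0,2.5,0],[5.4,0,2.5,0],[0,0,0,0]]]'; python3 go.py .4849 .1672 .099 95.9
```

```text
clock: 19.5
position: [0.4936, 0.0791, 0.1163]
wrist_force: [0.3, 0.2, -2.6]
gripper_force: 59.0
clock: 20.0
position: [0.4919, 0.0952, 0.1088]
ee_rot: [-3.141, 0.0, 1.675]
wrist_force: [-0.8, -0.6, -0.7]
grip_width: 0.0154
gripper_force: 59.0
now 20.0 [0.4919 0.0952 0.1088] [-179.97    0.     95.96] w 0.0154 F [-0.8 -0.6 -0.7]
shift [72.3  0.5  9.8] len 73.0 turn 0.001
```

```bash
python3 -m creep '[[[5.4,0,2.5,0],[5.4,0,2.5,0],[5.4,0,2.5,0],[5.4,0,2.5,0],[0,0,0,0]]]' | egrep 'pos|force|clock'; python3 -m creep '[[[2.7,0,1.25,0],[2.7,0,1.25,0],[0,0,0,0]]]'| egrep 'pos|force|clock'
```

```text
clock: 20.62
position: [0.4897, 0.1167, 0.0988]
wrist_force: [0.1, 0.8, -1.3]
gripper_force: 59.0
clock: 21.0
position: [0.4893, 0.1218, 0.0965]
wrist_force: [0.1, 0.2, -1.9]
gripper_force: 59.0
```

```bash
python3 -m creep '[[[1.4,0,0.6,0],[1.4,0,0.6,0],[0,0,0,0]]]' | egrep 'pos|force|clock'; python3 -m creep '[[[1.4,0,0.6,0],[0.9,0,0.4,0],[0,0,0,0]]]'| egrep 'pos|force|clock'
```

```text
clock: 21.38
position: [0.489, 0.1245, 0.0953]
wrist_force: [0.2, 0.2, -0.8]
gripper_force: 59.0
clock: 21.75
position: [0.4888, 0.1268, 0.0944]
wrist_force: [0.0, -0.3, -1.1]
gripper_force: 59.1
```

```bash
for i in 1; do python3 -m creep '[[[0.9,0,0.4,0],[0.9,0,0.4,0],[0,0,0,0]]]' | egrep 'pos|wrist'; python3 -m creep '[[[0.9,0,0.4,0],[0.9,0,0.4,0],[0,0,0,0]]]'| egrep 'pos|wrist'; done
```

```text
position: [0.4891, 0.127, 0.0944]
wrist_force: [-1.8, -8.6, 5.4]
position: [0.4895, 0.1271, 0.0945]
wrist_force: [-1.6, -16.7, 10.0]
```

The collar has stopped: about 19 N along the bore and no further advance. Now I'll draw it out.

```bash
python3 -m creep '[[[0,0,0,0],[0,0,0,0],[-3.6,0,-1.7,0],[-5.4,0,-2.5,0],[-5.4,0,-2.5,0],[-5.4,0,-2.5,0],[-5.4,0,-2.5,0],[-5.4,0,-2.5,0],[0,0,0,0]]]' | egrep 'pos|force|clock'; python3 -m creep '[[[-5.4,0,-2.5,0],[-5.4,0,-2.5,0],[-5.4,0,-2.5,0],[-5.4,0,-2.5,0],[-5.4,0,-2.5,0],[-5.4,0,-2.5,0],[-5.4,0,-2.5,0],[-9,0,-4.2,0],[-10,0,-20,0],[-10,0,-50,0],[0,0,0,0]]]'| egrep 'pos|force|clock'; python3 red.py 10; python3 held.py 11; python3 go.py .4814 -.2268 .10 77.93
```

```text
clock: 23.62
position: [0.4918, 0.0996, 0.1073]
wrist_force: [1.1, 1.0, -1.4]
gripper_force: 59.0
clock: 25.0
position: [0.5005, 0.0325, 0.2034]
wrist_force: [-0.6, -1.1, -1.1]
gripper_force: 59.2
[0.50048375 0.03253566 0.20343006] [1.79510585e+02 6.62153621e-02 9.58633971e+01] [-0.6 -1.1 -1.1]
side red [0.4883 0.1394] 0.0636 -83.03 white [0.4897 0.1163] 0.0867 -83.95 dif 0.92
top red [0.4891 0.1348] 0.0683 -82.81 white [0.4908 0.1172] 0.0859 -83.21 dif 0.4
tcp 25.1 [0.4986 0.0332 0.1987] [1.7997e+02 1.0000e-02 9.5900e+01] F [-1.   0.3 -1.9] w 0.0155 g 59.167163372039795
side handle 83 a [-0.0481  0.0324] z=0.0088-0.339a pitchdeg -18.7 b=-0.0012-0.071a
side crop 247 108
top handle 17 a [0.023  0.0407] z=0.2471-6.807a pitchdeg -81.6 b=0.0527-1.259a
top rod 45 a [0.0529 0.0798] z=0.0044-0.392a pitchdeg -21.4 b=0.0008-0.004a
top crop 228 144
now 25.2 [0.4978 0.0335 0.1972] [-1.7985e+02 -1.0000e-02  9.5930e+01] w 0.0152 F [ 0.6  0.7 -2.7]
shift [-257.2  -43.    97.2] len 278.3 turn 0.314
```

```bash
python3 -m creep '[[[-51.4,-8.6,0,0],[-51.4,-8.6,0,0],[-51.4,-8.6,0,0],[-51.4,-8.6,0,0],[-51.6,-8.6,0,0],[0,0,0,0.157],[0,0,0,0.157],[0,0,30,0],[0,0,30,0],[0,0,30,0],[0,0,0,0],[0,0,0,0]]]' | egrep 'pos|rot|force|clock'; python3 go.py .4814 -.2268 .0344 77.93; python3 red.py 12; python3 held.py 13
```

```text
clock: 26.7
position: [0.4825, -0.2268, 0.1094]
ee_rot: [3.141, 0.0, 1.36]
wrist_force: [0.0, -0.2, -1.5]
gripper_force: 59.0
now 26.7 [ 0.4825 -0.2268  0.1094] [1.7997e+02 1.0000e-02 7.7950e+01] w 0.0152 F [ 0.  -0.2 -1.5]
shift [-0.2 -1.1 75. ] len 75.0 turn 0.0
[ 0.48253001 -0.2268318   0.10937817] [1.79974728e+02 1.07900865e-02 7.79474680e+01] [ 0.  -0.2 -1.5]
side red [nan nan] nan nan white [0.4718 0.1125] 0.0904 -95.56 dif nan
top red [0.4889 0.1381] 0.065 -82.67 white [0.4907 0.1172] 0.0859 -83.27 dif 0.6
tcp 26.8 [ 0.483  -0.2271  0.1102] [1.7987e+02 5.0000e-02 7.7940e+01] F [ 0.1 -0.5 -1.4] w 0.015 g 59.01213347911835
side handle 142 a [-0.0474  0.0385] z=0.0128-0.330a pitchdeg -18.3 b=-0.0003-0.035a
side crop 270 201
top handle 43 a [-0.0351  0.0368] z=-0.0205+1.472a pitchdeg 55.8 b=-0.0027+0.275a
top rod 51 a [0.0627 0.1018] z=0.0105-0.463a pitchdeg -24.8 b=-0.0003+0.001a
top crop 323 155red.py:13: RuntimeWarning: invalid value encountered in divide
  c=(P*ww[:,None]).sum(0)/ww.sum()
```

```bash
python3 -m creep '[[[0,-0.6,12,0],[0,-0.5,8,0],[0,0,8,0],[0,0,8,0],[0,0,0,0]]]' 1 25 | egrep 'pos|rot|force|clock';python3 -m creep '[[[0,0,6,0],[0,0,6,0],[0,0,6,0],[0,0,0,0]]]' | egrep 'pos|rot|force|clock'; python3 held.py 14
```

```text
clock: 27.52
position: [0.4808, -0.2263, 0.0717]
ee_rot: [-3.14, -0.0, 1.36]
wrist_force: [0.6, 0.1, -1.1]
gripper_force: 59.0
clock: 28.02
position: [0.482, -0.2268, 0.0554]
ee_rot: [3.139, -0.0, 1.36]
wrist_force: [0.2, 0.8, 3.4]
gripper_force: 59.1
tcp 28.025 [ 0.482  -0.2268  0.0554] [179.87  -0.    77.92] F [0.2 0.8 3.4] w 0.0153 g 59.056806564331055
side handle 149 a [-0.049   0.0326] z=0.0122-0.206a pitchdeg -11.6 b=-0.0006-0.021a
side crop 269 215
top handle 35 a [-0.0552  0.0366] z=0.0060+0.749a pitchdeg 36.8 b=0.0034+0.119a
top rod 107 a [0.0617 0.121 ] z=0.0451-0.957a pitchdeg -43.8 b=0.0015-0.015a
top crop 320 158
```

```bash
python3 -m creep '[[[0,0,5,0],[0,0,5,0],[0,0,5,0],[0,0,0,0]]]' | egrep 'pos|rot|force|clock';python3 -m creep '[[[0,0,3,0],[0,0,2,0],[0,0,1,0],[0,0,0,0]]]' | egrep 'pos|rot|force|clock'; python3 held.py 15
```

```text
clock: 28.62
position: [0.4814, -0.2271, 0.0401]
ee_rot: [3.141, 0.001, 1.36]
wrist_force: [0.9, -1.8, 2.6]
gripper_force: 58.7
clock: 29.12
position: [0.4815, -0.2273, 0.0345]
ee_rot: [3.14, 0.001, 1.36]
wrist_force: [-0.6, -2.7, 6.7]
gripper_force: 59.1
tcp 29.125 [ 0.4815 -0.2273  0.0345] [1.7992e+02 7.0000e-02 7.7920e+01] F [-0.6 -2.7  6.7] w 0.0152 g 59.08021330833435
side handle 165 a [-0.051   0.0247] z=0.0145+0.024a pitchdeg 1.4 b=-0.0001-0.007a
side crop 269 220
top handle 33 a [-0.0551  0.0363] z=0.0192+0.572a pitchdeg 29.8 b=0.0054+0.050a
top rod 143 a [0.0639 0.1216] z=0.0718-1.036a pitchdeg -46.0 b=0.0039-0.036a
top crop 319 159
```

```bash
python3 -m creep '[[[0,0,0,0],[0,0,0,0],[0,0,0,0],[0,0,0,0]]]' 0.5 | egrep 'pos|width|force|clock'; python3 held.py 16 | grep -v crop;  python3 -m creep '[[[0,0,0,0],[0,0,0,0],[0,0,0,0],[0,0,0,0],[0,0,0,0],[0,0,0,0]]]' 1 60 | egrep 'pos|width|force|clock'; python3 -m creep '[[[0,0,-10,0],[0,0,-30,0],[0,0,-40,0],[0,0,-50,0],[0,0,0,0]]]' | egrep 'pos|width|force|clock'; python3 held.py 17; python3 - <<'E'
from meas import *
# reader towers re-measured, long axis direction between tower centres
for n in('top','side'):
    X=cloud(load(n)); m=(abs(X[...,0]-.65)<.08)&(abs(X[...,1]+.11)<.13)&(X[...,2]>.180); p=X[m][:,:2]
    c=[cv2.minAreaRect(q.astype(np.float32))[0] for q in(p[p[:,1]>-.11],p[p[:,1]<-.11])]; c=np.array(c); d=c[0]-c[1]
    print(n,'mid',c.mean(0),'sep',np.linalg.norm(d),'x dir deg',np.degrees(np.arctan2(d[1],d[0]))-90)
E
```

```text
clock: 29.72
position: [0.4811, -0.2264, 0.0335]
wrist_force: [-0.5, -0.3, 0.4]
grip_width: 0.0425
gripper_force: 0.0
tcp 29.725 [ 0.4811 -0.2264  0.0335] [-179.97   -0.     77.94] F [-0.5 -0.3  0.4] w 0.0425 g 0.0
side handle 158 a [-0.0527  0.0254] z=0.0101+0.035a pitchdeg 2.0 b=-0.0001+0.007a
top handle 32 a [-0.0558  0.0354] z=0.0190+0.529a pitchdeg 27.9 b=0.0045+0.047a
top rod 145 a [0.0637 0.1212] z=0.0631-0.961a pitchdeg -43.9 b=0.0011-0.004a
clock: 30.58
position: [0.4813, -0.2266, 0.0339]
wrist_force: [0.1, 0.6, 2.5]
grip_width: 0.0147
gripper_force: 58.6
clock: 31.2
position: [0.483, -0.2276, 0.1689]
wrist_force: [0.3, 0.6, -0.9]
grip_width: 0.0153
gripper_force: 59.0
tcp 31.2 [ 0.483  -0.2276  0.1689] [1.7951e+02 1.6000e-01 7.7930e+01] F [ 0.3  0.6 -0.9] w 0.0153 g 58.971481919288635
side handle 220 a [-0.0516  0.0347] z=0.0101+0.048a pitchdeg 2.7 b=-0.0004-0.016a
side crop 270 185
top handle 56 a [-0.0481  0.0673] z=0.0199+0.787a pitchdeg 38.2 b=0.0061-0.033a
top rod 78 a [0.0629 0.1081] z=0.0058-0.036a pitchdeg -2.1 b=0.0015-0.010a
top crop 326 151
top mid [ 0.6509 -0.1093] sep 0.13156562999808943 x dir deg -0.22891844377805626
side mid [ 0.6504 -0.1099] sep 0.13345668071043837 x dir deg -0.0765127364903293
```

```bash
python3 -m creep '[[[0,0,0,0.1704],[0,0,0,0.1704],[0,0,0,0.1704],[0,0,0,0.1704],[0,0,0,0.1704],[0,0,0,0.1704],[0,0,0,0.1704],[0,0,0,0.1704],[0,-40,13,0],[0,-40,13,0],[-3,-38,13,0],[0,0,0,0],[0,0,0,0]]]' | egrep 'pos|rot|width|force|clock'; python3 held.py 18; python3 go.py .5407 -.1096 .129 -.2
```

```text
clock: 32.92
position: [0.4781, -0.1088, 0.1238]
ee_rot: [-3.142, 0.002, -0.003]
wrist_force: [-0.4, -1.4, -0.6]
grip_width: 0.0149
gripper_force: 59.0
tcp 32.925 [ 0.4781 -0.1088  0.1238] [-1.8e+02  1.0e-01 -1.6e-01] F [-0.4 -1.4 -0.6] w 0.0149 g 59.04646039009094
side handle 160 a [-0.0499  0.0381] z=0.0055-0.024a pitchdeg -1.4 b=-0.0045-0.006a
side rod 93 a [0.053  0.1086] z=0.0070-0.023a pitchdeg -1.3 b=-0.0042+0.022a
side crop 255 164
top handle 94 a [-0.0501  0.0012] z=-0.1260-3.088a pitchdeg -72.1 b=0.0011+0.080a
top crop 281 156
now 33.025 [ 0.4785 -0.1094  0.1245] [ 1.7999e+02  2.0000e-02 -2.3000e-01] w 0.0152 F [ 0.  -0.4 -1.8]
shift [62.2 -0.  -4.5] len 62.4 turn -0.001
```

```bash
python3 -m creep '[[[15.5,0,-1.2,0],[15.5,0,-1.1,0],[15.5,0,-1.1,0],[15.7,0,-1.1,0],[0,0,0,0],[0,0,0,0]]]' | egrep 'pos|rot|width|force|clock'; python3 held.py 19; python3 red.py 20;  python3 go.py .5407 -.1096 .129 -.2
python3 - <<'E'
import cv2,numpy as np,pickle
ims=[]
for n in('side','top'):
    s=pickle.load(open(n+'19.pkl','rb'));x,y=(320,150) if n=='side' else (285,110)
    ims.append(cv2.resize(s['img'][y:y+110,x:x+80,::-1],None,fx=5,fy=5,interpolation=cv2.INTER_CUBIC))
cv2.imwrite('pics/fin.png',np.hstack(ims))
E
```

```text
clock: 33.78
position: [0.5403, -0.1092, 0.129]
ee_rot: [3.142, 0.001, -0.004]
wrist_force: [0.0, -0.2, -0.8]
grip_width: 0.015
gripper_force: 59.1
tcp 33.775 [ 0.5403 -0.1092  0.129 ] [ 1.8e+02  4.0e-02 -2.1e-01] F [ 0.  -0.2 -0.8] w 0.015 g 59.07612204551697
side handle 163 a [-0.0508  0.0381] z=0.0048-0.048a pitchdeg -2.7 b=-0.0048-0.047a
side rod 92 a [0.0533 0.1112] z=0.0055-0.003a pitchdeg -0.2 b=-0.0032+0.011a
side crop 278 158
top handle 90 a [-0.0477  0.0147] z=-0.0898-3.046a pitchdeg -71.8 b=-0.0024-0.072a
top crop 281 134
[ 0.54026364 -0.10905699  0.12915683] [ 1.79996631e+02  1.43194631e-02 -2.03201999e-01] [-0.5  0.  -1.1]
side red [0.4883 0.1394] 0.0636 -83.06 white [0.4897 0.1163] 0.0867 -83.95 dif 0.9
top red [0.4889 0.138 ] 0.065 -82.68 white [0.4907 0.1172] 0.0859 -83.28 dif 0.6
now 33.975 [ 0.5404 -0.1089  0.1293] [179.99   0.    -0.19] w 0.0148 F [ 1.1  0.  -1.6]
shift [0.3 0.7 0.3] len 0.8 turn 0.0
```

View pics/fin.png

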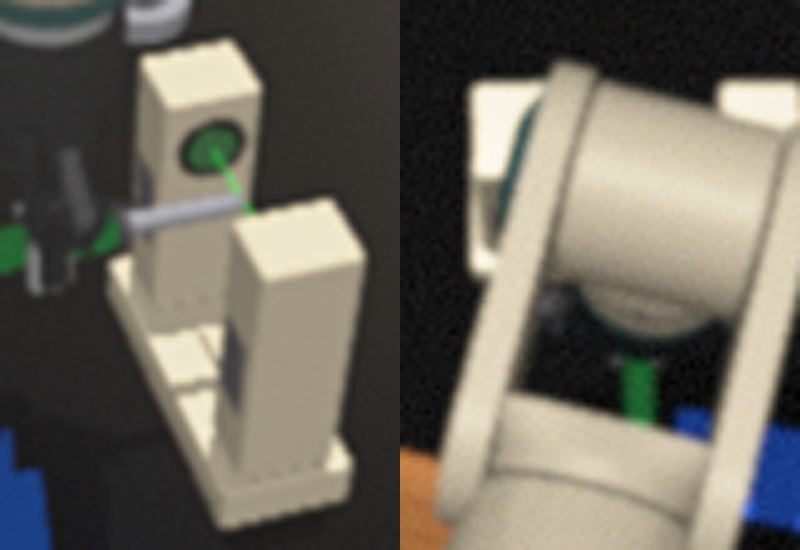

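The side crop shows the rod level between the towers. Its tip is at about (369,190.6) full-frame, right where it meets the green beam. I'll check that against the projected beam centre.

```bash
python3 - <<'E'
from h import *
s=load('side19'); B=np.array([.6507,-.1096,.15])
print(proj(s,[B,B+[.005,0,0],B+[0,0,.005],B+[0,.005,0],B-[.065,0,0]]).round(1))
h=cv2.cvtColor(s['img'],cv2.COLOR_RGB2HSV); g=s['img'][...,1].astype(int)-s['img'][...,0]
v,u=np.nonzero(g[175:196,360:374]>35); print('beam px',np.c_[u+360,v+175].tolist()[::3])
m=(h[175:200,340:375,1]<60)&(h[175:200,340:375,2]>110); v,u=np.nonzero(m); print('rod px max u',u.max()+340,[(k+340,v[u==k].mean()+175) for k in sorted(set(u))[::4]])
E
```

```text
[[368.2 189.6]
 [370.  189.2]
 [368.3 188.2]
 [367.5 188.4]
 [344.9 194.5]]
beam px [[361, 176], [362, 177], [365, 177], [362, 178], [365, 178], [362, 179], [365, 179], [361, 180], [364, 180], [361, 181], [364, 181], [361, 182], [364, 182], [364, 183], [366, 185], [367, 187], [370, 191]]
rod px max u 374 [(np.int64(345), np.float64(193.0)), (np.int64(349), np.float64(186.0)), (np.int64(353), np.float64(187.0)), (np.int64(357), np.float64(190.05882352941177)), (np.int64(361), np.float64(192.0)), (np.int64(365), np.float64(193.0)), (np.int64(369), np.float64(186.45454545454547)), (np.int64(373), np.float64(195.5))]
```

```bash
python3 -m creep '[[[0,0.3,-0.7,0],[0,0,0,0],[0,0,0,0],[0,0,0,0]]]'; python3 - <<'E'
from station import job
print(job.sign_off())
E
```

```text
clock: 34.48
position: [0.5407, -0.109, 0.1299]
ee_rot: [3.142, 0.0, -0.003]
wrist_force: [0.9, -0.2, -1.4]
grip_width: 0.0148
gripper_force: 59.1
the job is handed in; nothing more can be done
None
```

The job is handed in at 34.5 s, with no verdict shown: the gauge was seated to its collar, drawn out and held about level with its tip within about 3 mm of the beam centre; the stage reads about 0.7° off its mark, having shifted by about 1° between release and withdrawal; and I tilted the gauge by pressing its handle on a reader tower (about 12 N), then re-levelled it in its rest.

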